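Clamp the tube with the capstan nut and tommy bar

TASK

Clamp the tube in the V-block for welding: take the bar from its rest, push it into the hub's sockets and turn the hub clockwise seen from above, moving the bar from socket to socket as needed, until the strap holds the tube down firmly (about 55 N, never more than 110 N or the tube is crushed). Turn the hub with the bar only, not with the gripper, and do not force the bar. Then lay the bar back in its rest, leaving the tube seated in its block and the other things where they are.

Things in the scene. Friction and masses are not known exactly. Their poses are not given: they have to be found in the camera images.
- hub: six-armed steel nut hub on a vertical stud. Origin on the stud's axis at mid-height of its sockets (about 132 mm above the bench at the start), z up. Six level square-tube sockets, all alike, point outwards at 0, 60, 120.. degrees from its x axis: bore 17 x 17 mm, outside 24 x 24 mm, mouth 75 mm and solid floor 22 mm from the axis.
- stud_top (a point): top of the fixed threaded stud, 25 mm thick, 165 mm above the bench. Turning the hub clockwise seen from above screws it down the coarse multi-start thread by 50 mm a full turn, with a steady drag of 0.6 to 1 N m; it stays where it is left. About 0.45 to 0.6 turn is needed in all.
- strap: dark steel clamping strap 165 x 38 mm under the hub, which carries it down; it does not turn. Origin on the stud's axis, level with the underside of its foot. Disc springs sit between hub and strap. Above 110 N the tube is crushed.
- foot (a point): middle of the underside of the strap's rubber foot pad (30 x 38 mm, 13 mm thick, yielding), 85 mm out along the strap's x, 15 to 19 mm above the tube at the start. Once it touches (about 12 N), each further mm of hub travel adds about 5 N of clamping, and the hub turns harder by about 0.07 N m per 10 N. Wanted about 55 N (30 to 90 is good): some 8 mm or 60 degrees past touching, hub torque then about 0.35 N m above the drag.
- tube: round steel tube, 42 mm across, 180 mm long, lying loose in the V-block. Origin at its middle, long axis y. 0.7 to 1 kg.
- vblock: steel V-block 56 x 70 mm fixed to the fixture's base plate, carrying the tube along its y. Origin at the middle of its underside; the tube's axis lies 42 mm above it. Its height differs by a few mm from time to time.
- fixture: fixed grey base plate 230 x 120 x 10 mm. Origin on the stud's axis at bench level; x towards the V-block, 85 mm off. A guide bush (28 mm thick, 55 mm high) for the strap's guide pin stands 42 mm from the stud on the other side.
- bar: plain round steel bar, 14 mm thick, 220 mm long, round noses at both ends, both alike. Origin at its middle (its balance point), long axis x. Pushed sideways at its middle when fully in, it levers on the socket with about 5 times the push; a total of over 130 N there is too much. About 0.2 to 0.35 kg. At the start it lies in its rest.
- rest: fixed dark steel rest, plate 190 x 50 x 8 mm with two V-notched posts 150 mm apart along its x. Origin at the middle of its underside. A bar lying in the notches has its axis along the rest's x, 44 mm above the bench; between the posts there is free room under it down to the plate.
- tin: grey round tin 100 mm across, 110 mm high; bystander. Origin at the middle of its underside.
- angle: steel angle offcut 100 x 50 x 50 mm; bystander. Origin at the middle of its underside.
- offcut: square steel tube offcut 120 x 40 x 40 mm; bystander. Origin at the middle of its underside.
- wirebrush: hand brush lying on the bench; bystander.
Not all that is in view belongs to the job. What is meant by the bar is not orange, and is the larger of those in its own colour. What is shaped like the rest but brown is not meant.

How it is judged:
By the outcome, as a careful person would: the job done as asked, in the order asked, and still so for the second after the job is handed in, with the robot touching nothing.
It also fails if it takes over 72 s, if anything falls off the work surface, if the arm or the gripper's body presses on something with over 40 N, if the wrist force passes 120 N, or if a joint passes its speed limit or range.

ROBOT

A 6-joint arm with a two-finger parallel gripper is mounted at the origin on the work surface. World frame = base frame: x ahead of the robot, y to its left, z up, the work surface at z = 0. Lengths are in m, angles in rad, forces in N, time in s.
With the tool pointing down it reaches from about 0.35 to 0.975 m from the base axis. Payload 17.4 kg.
Tool frame: the origin (TCP) lies on the centre line of the jaws, within the pads' length; the fingertips stand 22 mm ahead of it and the grasp point (between the pads) lies 3 mm ahead of it; z points along the fingers, y is the direction in which the jaws open and shut (so a half turn about z gives the same grasp; the last joint's range is limited). The gripper opens to 85 mm and grips with 20 to 120 N. Pads are 22 mm wide; open, the fingers measure 114 mm over their backs; the gripper's body (76 mm by 85 mm) begins 54 mm behind the grasp point. The pads swing forward as they close: fully open they stand 13 mm farther back than shut.
Start: joints at [1.244, 0.116, 1.442, -0, 1.584, -0.038], TCP at [0.192, 0.647, 0.253] pointing down, gripper open.
Joint ranges: [-2.83, 2.83], [-0.83, 2.19], [0.07, 2.5], [-1.14, 4.28], [0.01, 3], [-2.97, 2.97]. Speed limits (rad/s): [1.89, 1.89, 2.22, 3.14, 3.14, 3.14].

INTERFACE

Orientations are given as a 3x3 rotation matrix whose columns are the frame's x, y, z axes.
In Python, from bench import bot gives the robot as it stands. The module is installed in compiled form; this text tells all that it offers.
- The arm moves only by the tool send_rows, never from a script. Its argument "motion" is a list of rows, each an object with "fingers": the gripper's target within -1 to 1 (fully open at 1, half-way at 0, shut at -1); "offset": the shift along the tool's x, y, z in m, a list of three; "twist": the turn about the tool's z in degrees. In form: [{"fingers": fingers, "offset": [tx, ty, tz], "twist": twist}, ...]. A call has 1 to 5 rows; each row is the pose to reach, as a shift and turn from the pose measured when the call began, along the tool's axes at that moment; what a row does not reach only later rows make up. A row lasts 1/8 s, in which the tool goes at most 62.5 mm and 10.7 degrees, less where a joint would pass 70% of its speed; a pose out of reach is approached as far as the arm can. A call with a gripper value outside its range is refused whole. The fingers move at their own pace and stop on an object; "grip_force" is the grip in N (left out, the last holds). Time passes only in rows, so rows that repeat a pose let the fingers close. It gives the time, the measured TCP pose, the force and the opening at its end, in the units of the state.
- bot.read_state(): the state, without advancing time (a new reading comes with each control period).
- bot.get_image(name): name is "scene" or "top" or "wrist"; returns a dict with "img" (384x512x3 uint8, blue, green, red), "mtx" (3x3 intrinsics, pixels), "k1" (the pictures are not rectified: a ray, as slopes to the right and down, at radius r is drawn at 1 + k1 r^2 times it, then the intrinsics apply), "R" (3x3) and "t" (3): a world point X has camera coordinates R X + t. Camera axes: x right, y down, z forward; pixel columns grow to the right and rows downward; lengths in m; the calibration is good to about 2 mm. A picture is of the moment at which its call begins. There is no depth.
- bot.job_done(): hands the job in, once; it reports no verdict.
Trained networks look in a picture, given as the dict that the camera call returned (one of the last four; its "shot" number tells which), for a name from the list of things; names that differ only in an ending like _2 or _b are one class to them, and where a whole thing is asked for, a point or a joint stands for the part that bears it (a point fixed in the world has none). Each returns a list of dicts, best first, with "confidence" (0 to 1); they miss things now and then, are a little off and sometimes report something else, mostly with a low value. They report only what shows in the picture. A call takes as long as a camera call. They do not tell look-alikes from the thing itself.
- bot.recognise(picture, label): "extent" ([left, top, right, bottom] in pixels, round what is visible of it).
- bot.regions_of(picture, label): "mask" (384x512 bool, what is visible of it) and "extent" ([left, top, right, bottom] in pixels, round what is visible of it).
- bot.pinpoint(picture, label): "xy" ([column, row] in pixels: a listed point, or the origin of a listed thing).
The state is a dict: "time_s": time; "joints": joint angles; "qvel": joint speeds; "joint_torque": joint torques, N m; "position": TCP position; "tool_rot": TCP orientation; "wrist_force": force on the tool from outside, world axes, zero at the start; "moment": the same for the moment, N m; "gripper_width": opening from 0.0 (shut) to 1.0 (fully open).
Only numpy, scipy, OpenCV 4.12 (cv2) and the standard library are available. Lean on these libraries where they do the work, as an engineer would, in place of code of your own. Each camera call takes 0.05 s, during which the arm holds its last target. There are 200 camera calls.

## Working session

There is one attempt and no reset: what is moved stays moved. The work goes in short steps, Python scripts to look and compute and a tool call to move; the robot and the scene stay as the last step left them, time stands still between calls to the robot, and variables do not carry over. Pictures are saved under pics/ and viewed, about 8 in all and at most 12, crops included, and the job is handed in when it is done.

Besides the shell and the picture viewer there is one more tool, called after "Request:" by a JSON object that holds its "name" and its "arguments", one argument or row to a line. send_rows: Moves the arm, as the interface text tells. Its arguments: {"type":"object","properties":{"motion":{"type":"array","items":{"type":"object","properties":{"fingers":{"type":"number"},"offset":{"type":"array","items":{"type":"number"}},"twist":{"type":"number"}}}},"grip_force":{"type":"number"}},"required":["motion"]}

```bash
mkdir -p pics
cat > h.py <<'E'
import numpy as np, cv2
from bench import bot
def ray(p,uv):
    K=p["mtx"];k=p["k1"]
    d=np.array([(uv[0]-K[0,2])/K[0,0],(uv[1]-K[1,2])/K[1,1]]);s=d.copy()
    for _ in range(20): s=d/(1+k*(s@s))
    R=np.array(p["R"]);v=R.T@np.array([s[0],s[1],1.]);c=-R.T@np.array(p["t"])
    return c,v
def atz(p,uv,z):
    c,v=ray(p,uv);return c+v*(z-c[2])/v[2]
def proj(p,X):
    c=np.array(p["R"])@np.array(X)+np.array(p["t"]);s=c[:2]/c[2];s=s*(1+p["k1"]*(s@s))
    return np.array(p["mtx"])[:2,:2]@s+np.array(p["mtx"])[:2,2]
def tri(rs):
    A=0;b=0
    for c,v in rs:
        v=v/np.linalg.norm(v);P=np.eye(3)-np.outer(v,v);A=A+P;b=b+P@c
    return np.linalg.solve(A,b)
E
python3 - <<'E'
from h import *
np.set_printoptions(precision=3,suppress=True)
s=bot.read_state();print(s)
P={n:bot.get_image(n) for n in("scene","top")}
cv2.imwrite("pics/a.png",np.vstack([P["scene"]["img"],P["top"]["img"]])[:, :] if 0 else P["scene"]["img"])
cv2.imwrite("pics/b.png",P["top"]["img"])
for n in P:
    print(n,P[n]["mtx"],P[n]["k1"],-np.array(P[n]["R"]).T@P[n]["t"])
    for l in("hub","stud_top","strap","foot","tube","vblock","fixture","bar","rest","tin","angle","offcut","wirebrush"):
        print(l,[(np.round(r["xy"],1),round(r["confidence"],2)) for r in bot.pinpoint(P[n],l)[:4]])
E
```

```text
{'time_s': 0.0, 'joints': array([ 1.244,  0.116,  1.442,  0.   ,  1.584, -0.038]), 'qvel': array([-0.   , -0.   , -0.   , -0.   ,  0.002,  0.001]), 'joint_torque': array([  0.005, -73.201, -63.249,   0.   ,   0.006,  -0.   ]), 'position': array([0.192, 0.647, 0.253]), 'tool_rot': array([[-0.959,  0.285, -0.   ],
       [ 0.285,  0.959, -0.001],
       [ 0.   , -0.001, -1.   ]]), 'wrist_force': array([-0.272,  0.452, -0.001]), 'moment': array([ 0.008,  0.045, -0.024]), 'gripper_width': 0.9986060729628918}
scene [[400.127   0.    255.184]
 [  0.    400.127 184.829]
 [  0.      0.      1.   ]] 0.04729894233254507 [1.165 0.402 1.025]
hub [(array([278.9, 199.8]), 0.86)]
stud_top [(array([282. , 190.6]), 0.91)]
strap [(array([275.6, 213.2]), 0.52)]
foot [(array([272.2, 236. ]), 0.63)]
tube [(array([270.4, 243.4]), 0.74), (array([197.5, 173.5]), 0.29), (array([164.9, 237.8]), 0.28)]
vblock [(array([197.9, 173. ]), 0.74), (array([269.3, 247.8]), 0.7)]
fixture [(array([274.2, 223.3]), 0.96)]
bar [(array([191.4, 117.9]), 0.74), (array([201.3, 164.9]), 0.73), (array([252.4, 145.4]), 0.65)]
rest
[... 482 characters left out ...]
]), 0.75)]
foot [(array([224.6, 165.1]), 0.59), (array([232.8, 182.1]), 0.22)]
tube [(array([223.7, 165.4]), 0.93), (array([239.9, 190.2]), 0.34)]
vblock [(array([224.6, 170. ]), 0.51)]
fixture [(array([242. , 195.2]), 0.67)]
bar [(array([419.7, 265. ]), 0.9), (array([347.3, 202.3]), 0.82), (array([347.1, 206.2]), 0.73), (array([321.7, 273.5]), 0.52)]
rest [(array([181.1, 277.4]), 0.78), (array([346.7, 203.9]), 0.65), (array([234.9, 189.8]), 0.48)]
tin [(array([130.5, 161.9]), 0.78)]
angle [(array([319.4, 126. ]), 0.77), (array([345.5, 206.7]), 0.17)]
offcut [(array([108.3, 240.9]), 0.59), (array([348.3, 205.2]), 0.47), (array([224.2, 170.6]), 0.45)]
wirebrush [(array([406.4, 183.8]), 0.92)]
```

View pics/a.png

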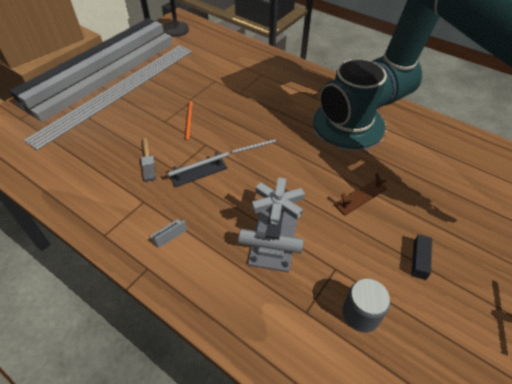

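View pics/b.png

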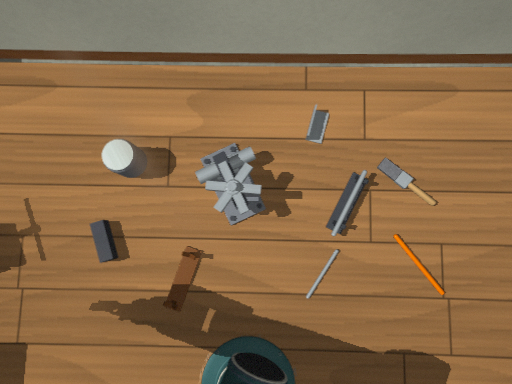

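The top view shows the dark rest with its bar at (348,203) and the hub at (233,187). The small grey rod (323,273), the orange rod (419,265) and the brown rest (183,277) are decoys.

Run:
```python
from h import *
np.set_printoptions(precision=3,suppress=True)
T=bot.get_image("top");S=bot.get_image("scene")
print("stud",atz(T,(231.4,185),.165),atz(S,(282,190.6),.165))
print("tri",tri([ray(T,(231.4,185)),ray(S,(282,190.6))]))
print("rest",atz(T,(346.7,203.9),0.0),atz(S,(195.1,173.7),0))
print("bar",atz(T,(347.3,202.3),.044),atz(S,(201.3,164.9),.044))
print("foot",tri([ray(T,(224.6,165.1)),ray(S,(272.2,236))]),"tube",tri([ray(T,(223.7,165.4)),ray(S,(270.4,243.4))]))
print("tin",atz(T,(118,156),.11))
for lab in("bar","hub"):
  for r in bot.regions_of(T,lab)[:3]:
    m=r["mask"].astype(np.uint8);ys,xs=np.nonzero(m)
    z=.044 if lab=="bar" else .132
    W=np.array([atz(T,(x,y),z)[:2] for x,y in zip(xs,ys)]);c=W.mean(0)
    w,V=np.linalg.eigh(np.cov((W-c).T));d=V[:,1];q=(W-c)@d
    print(lab,r["confidence"],c,"yaw",np.degrees(np.arctan2(d[1],d[0])),"len",np.ptp(q))
    if lab=="hub":
      c=atz(T,(231.4,185),.165)[:2]
      p=W-c;rr=np.hypot(*p.T);a=np.arctan2(p[:,1],p[:,0]);k=(rr>.04)&(rr<.085)
      print("hub phase mod60",np.degrees(np.angle(np.exp(6j*a[k]).sum()))/6,np.abs(np.exp(6j*a[k]).mean()))
im=cv2.resize(T["img"][120:300,180:400],None,fx=3.6,fy=3.3,interpolation=cv2.INTER_CUBIC) if 0 else None
```

```text
stud [0.563 0.05  0.165] [0.549 0.051 0.165]
tri [0.559 0.052 0.177]
rest [ 0.533 -0.29   0.   ] [ 0.547 -0.296  0.   ]
bar [ 0.534 -0.282  0.044] [ 0.532 -0.276  0.044]
foot [0.634 0.081 0.069] tube [0.641 0.085 0.041]
tin [0.648 0.379 0.11 ]
bar 0.9 [ 0.536 -0.289] yaw 153.58440954229195 len 0.21319025078584153
bar 0.73 [ 0.361 -0.481] yaw -141.48723528548408 len 0.20641826101409397
bar 0.46 [ 0.326 -0.208] yaw 147.6919370770809 len 0.16128855090102148
hub 0.95 [0.561 0.051] yaw 142.76080461543475 len 0.15065606932153108
hub phase mod60 25.969615662509486 0.6826659811730857
```

Request:
{"name": "send_rows", "arguments": {
  "motion": [
    {"fingers": 1,"offset": [-0.467,-0.484,-0.1],"twist": 0},
    {"fingers": 1,"offset": [-0.467,-0.484,-0.1],"twist": 0},
    {"fingers": 1,"offset": [-0.467,-0.484,-0.1],"twist": 0},
    {"fingers": 1,"offset": [-0.467,-0.484,-0.1],"twist": 0},
    {"fingers": 1,"offset": [-0.467,-0.484,-0.1],"twist": 10}
  ]
}}

```text
time_s: 2.22
position: [0.3351, 0.3709, 0.2998]
tool_rot: [[-0.893, 0.449, 0.001], [0.449, 0.893, 0.0], [-0.0, 0.001, -1.0]]
wrist_force: [0.3, 1.2, -0.8]
gripper_width: 0.997
```

Request:
{"name": "send_rows", "arguments": {
  "motion": [
    {"fingers": 1,"offset": [-0.25,-0.18,-0.05],"twist": 0},
    {"fingers": 1,"offset": [-0.25,-0.18,-0.05],"twist": 0},
    {"fingers": 1,"offset": [-0.25,-0.18,-0.05],"twist": 0},
    {"fingers": 1,"offset": [-0.25,-0.18,-0.05],"twist": 0},
    {"fingers": 1,"offset": [-0.25,-0.18,-0.05],"twist": 0}
  ]
}}

```text
time_s: 2.85
position: [0.4773, 0.097, 0.3501]
tool_rot: [[-0.893, 0.449, 0.001], [0.449, 0.893, 0.001], [-0.001, 0.001, -1.0]]
wrist_force: [1.0, 0.2, -0.4]
gripper_width: 0.996
```

Run:
```python
from h import *
np.set_printoptions(precision=3,suppress=True)
s=bot.read_state();print(s["position"],s["qvel"])
W=bot.get_image("wrist");cv2.imwrite("pics/c.png",W["img"])
print(-np.array(W["R"]).T@W["t"],np.array(W["R"]).T[:,2],W["mtx"][0,0])
import pickle;pickle.dump(W,open("w1.pkl","wb"))
for l,z in(("hub",.132),("stud_top",.165),("foot",.09),("strap",.09),("fixture",0),("vblock",.01)):
  for r in bot.pinpoint(W,l)[:2]: print(l,r["confidence"],r["xy"],atz(W,r["xy"],z))
print(proj(W,[.559,.051,.165]))
```

```text
[0.477 0.097 0.35 ] [-0.989  0.26  -0.326 -0.     0.07  -0.983]
[0.417 0.128 0.471] [ 0.241 -0.118 -0.963] 280.27238069263103
hub 0.87 [254.7, 241.0] [0.562 0.048 0.132]
stud_top 0.62 [251.9, 254.1] [0.562 0.045 0.165]
stud_top 0.45 [254.1, 241.6] [0.549 0.055 0.165]
foot 0.98 [298.3, 256.2] [0.633 0.086 0.09 ]
foot 0.41 [453.7, 167.6] [0.607 0.338 0.09 ]
strap 0.6 [255.2, 229.9] [0.565 0.047 0.09 ]
fixture 0.79 [253.5, 210.4] [0.565 0.042 0.   ]
[255.195 249.842]
```

View pics/c.png

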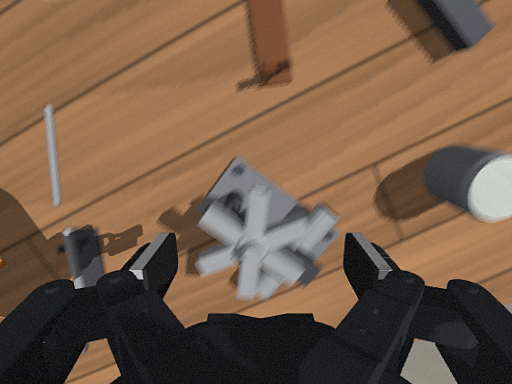

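Request:
{"name": "send_rows", "arguments": {
  "motion": [
    {"fingers": 1,"offset": [-0.223,-0.315,0.15],"twist": 0},
    {"fingers": 1,"offset": [-0.223,-0.315,0.15],"twist": 0},
    {"fingers": 1,"offset": [-0.223,-0.315,0.15],"twist": 0},
    {"fingers": 1,"offset": [-0.223,-0.315,0.15],"twist": 0},
    {"fingers": 1,"offset": [-0.223,-0.315,0.15],"twist": 0}
  ]
}}

```text
time_s: 3.82
position: [0.5209, -0.1892, 0.2352]
tool_rot: [[-0.895, 0.446, 0.001], [0.446, 0.895, 0.001], [-0.001, 0.001, -1.0]]
wrist_force: [0.5, 0.3, 0.8]
gripper_width: 0.994
```

Request:
{"name": "send_rows", "arguments": {
  "motion": [
    {"fingers": 1,"offset": [-0.055,-0.08,0.075],"twist": 0},
    {"fingers": 1,"offset": [-0.055,-0.08,0.075],"twist": 0},
    {"fingers": 1,"offset": [-0.055,-0.08,0.075],"twist": 0},
    {"fingers": 1,"offset": [-0.055,-0.08,0.075],"twist": 0}
  ]
}}

```text
time_s: 4.32
position: [0.535, -0.2841, 0.1606]
tool_rot: [[-0.896, 0.445, 0.001], [0.445, 0.896, 0.001], [-0.001, 0.001, -1.0]]
wrist_force: [-0.4, -0.5, 0.3]
gripper_width: 1.001
```

Run:
```python
from h import *
np.set_printoptions(precision=4,suppress=True)
s=bot.read_state();print(s["position"],np.abs(s["qvel"]).max())
W=bot.get_image("wrist");cv2.imwrite("pics/d.png",W["img"])
R=s["tool_rot"]
for l,z in(("bar",.044),("rest",0)):
  for r in bot.pinpoint(W,l)[:2]: 
    X=atz(W,r["xy"],z);print(l,r["confidence"],r["xy"],X,"tool",R.T@(X-s["position"]))
for r in bot.regions_of(W,"bar")[:2]:
    ys,xs=np.nonzero(r["mask"])
    Q=np.array([atz(W,(x,y),.046)[:2] for x,y in zip(xs,ys)]);c=Q.mean(0)
    w,V=np.linalg.eigh(np.cov((Q-c).T));d=V[:,1];q=(Q-c)@d
    mid=c+d*(q.max()+q.min())/2
    print("mask",r["confidence"],r["extent"],c,"mid",mid,"yaw",np.degrees(np.arctan2(d[1],d[0])),np.ptp(q),"tool",R.T@(np.r_[mid,.044]-s["position"]))
print("toolyaw",np.degrees(np.arctan2(R[1,0],R[0,0])))
```

```text
[ 0.535  -0.2841  0.1606] 0.024606209048039143
bar 0.77 [255.7, 192.4] [ 0.5352 -0.2871  0.044 ] tool [-0.0014 -0.0027  0.1166]
rest 0.7 [259.1, 180.3] [ 0.5363 -0.2843  0.    ] tool [-0.0012  0.0002  0.1606]
mask 0.93 [246.1, 56.4, 268.2, 301.7] [ 0.5237 -0.2807] mid [ 0.5351 -0.2864] yaw 153.69478763259372 0.22008629854260445 tool [-0.001  -0.0021  0.1166]
mask 0.58 [0.0, 118.9, 90.7, 171.8] [ 0.4171 -0.4289] mid [ 0.4178 -0.4283] yaw -141.12200066199847 0.0817540881896474 tool [ 0.0408 -0.1814  0.1163]
toolyaw 153.579223092884
```

View pics/d.png

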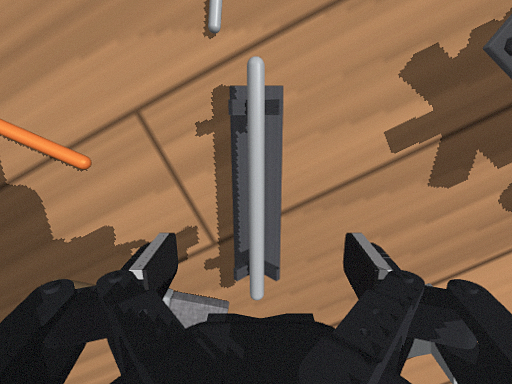

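Request:
{"name": "send_rows", "arguments": {
  "motion": [
    {"fingers": 1,"offset": [-0.001,-0.002,0.06],"twist": 0},
    {"fingers": 1,"offset": [-0.001,-0.002,0.11],"twist": 0},
    {"fingers": 1,"offset": [-0.001,-0.002,0.11],"twist": 0},
    {"fingers": -1,"offset": [-0.001,-0.002,0.11],"twist": 0},
    {"fingers": -1,"offset": [-0.001,-0.002,0.11],"twist": 0}
  ],
  "grip_force": 60
}}

```text
time_s: 5.15
position: [0.5365, -0.287, 0.0544]
tool_rot: [[-0.896, 0.444, 0.006], [0.444, 0.896, -0.002], [-0.006, 0.001, -1.0]]
wrist_force: [-0.1, -0.1, 0.5]
gripper_width: 0.601
```

Request:
{"name": "send_rows", "arguments": {
  "motion": [
    {"fingers": -1,"offset": [0,0,0],"twist": 0},
    {"fingers": -1,"offset": [0,0,0],"twist": 0},
    {"fingers": -1,"offset": [0,0,0],"twist": 0}
  ]
}}

```text
time_s: 5.52
position: [0.5366, -0.2886, 0.056]
tool_rot: [[-0.896, 0.445, 0.007], [0.445, 0.896, -0.006], [-0.009, -0.002, -1.0]]
wrist_force: [-5.7, -10.7, 8.9]
gripper_width: 0.14
```

Request:
{"name": "send_rows", "arguments": {
  "motion": [
    {"fingers": -1,"offset": [0,0,-0.02],"twist": 0},
    {"fingers": -1,"offset": [0,0,-0.07],"twist": 0},
    {"fingers": -1,"offset": [0,0,-0.13],"twist": 0},
    {"fingers": -1,"offset": [0,0,-0.18],"twist": 0},
    {"fingers": -1,"offset": [0,0,-0.18],"twist": 0}
  ]
}}

```text
time_s: 6.15
position: [0.5363, -0.288, 0.2417]
tool_rot: [[-0.896, 0.445, 0.013], [0.444, 0.896, -0.009], [-0.016, -0.003, -1.0]]
wrist_force: [-0.6, -0.2, -2.9]
gripper_width: 0.135
```

Run:
```python
from h import *
np.set_printoptions(precision=4,suppress=True)
s=bot.read_state();print(s["position"],s["wrist_force"],s["moment"],s["gripper_width"])
W=bot.get_image("wrist");cv2.imwrite("pics/e.png",W["img"])
R=s["tool_rot"];print(R)
C=-np.array(W["R"]).T@W["t"]
print("cam in tool",R.T@(C-s["position"]))
for dz in(.003,.012):
  for x in(-.11,0,.11): print(dz,x,proj(W,s["position"]+R@[x,0,dz]))
for r in bot.regions_of(W,"bar")[:2]: print(r["confidence"],r["extent"])
```

```text
[ 0.5363 -0.288   0.2417] [-0.6056 -0.1522 -2.9065] [0.0134 0.0217 0.0039] 0.13531751855778573
[[-0.8957  0.4445  0.0133]
 [ 0.4444  0.8958 -0.0094]
 [-0.0161 -0.0025 -0.9999]]
cam in tool [ 0.0673  0.0007 -0.1206]
0.003 -0.11 [258.5734 416.3094]
0.003 0 [258.2263 254.1186]
0.003 0.11 [257.7693  -1.1285]
0.012 -0.11 [258.618  401.8848]
0.012 0 [258.3041 245.6607]
0.012 0.11 [257.8994   7.1161]
0.96 [243.7, 0.0, 277.1, 317.7]
0.84 [0.0, 87.8, 129.3, 152.3]
```

View pics/e.png

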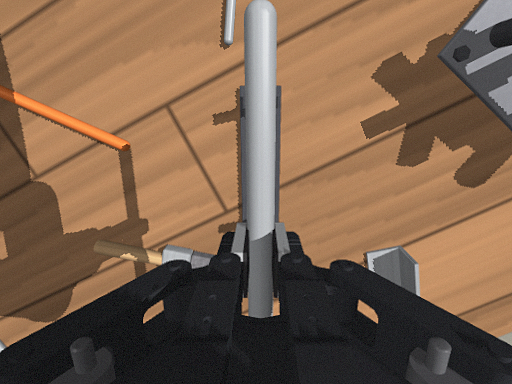

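Request:
{"name": "send_rows", "arguments": {
  "motion": [
    {"fingers": -1,"offset": [0.011,0.053,-0.03],"twist": -10},
    {"fingers": -1,"offset": [0.022,0.106,-0.061],"twist": -20},
    {"fingers": -1,"offset": [0.034,0.16,-0.061],"twist": -30},
    {"fingers": -1,"offset": [0.045,0.213,-0.061],"twist": -40},
    {"fingers": -1,"offset": [0.045,0.213,-0.061],"twist": -40}
  ]
}}

```text
time_s: 6.88
position: [0.5894, -0.0731, 0.2944]
tool_rot: [[-0.97, -0.241, 0.004], [-0.241, 0.97, -0.005], [-0.003, -0.006, -1.0]]
wrist_force: [0.5, -0.5, -2.3]
gripper_width: 0.136
```

Request:
{"name": "send_rows", "arguments": {
  "motion": [
    {"fingers": -1,"offset": [0,0,0],"twist": 0}
  ]
}}

```text
time_s: 7.0
position: [0.5891, -0.073, 0.293]
tool_rot: [[-0.971, -0.241, 0.002], [-0.241, 0.971, -0.005], [-0.001, -0.005, -1.0]]
wrist_force: [1.0, -0.8, -2.9]
gripper_width: 0.135
```

```bash
cat > hub.py <<'E'
from h import *
np.set_printoptions(precision=4,suppress=True)
import pickle,sys
s=bot.read_state();print(s["position"],np.abs(s["qvel"]).max());print(s["tool_rot"])
W=bot.get_image("wrist");cv2.imwrite("pics/%s.png"%sys.argv[1],W["img"]);pickle.dump(W,open(sys.argv[1]+".pkl","wb"))
for l,z in(("hub",.132),("stud_top",.165),("fixture",0)):
  for r in bot.pinpoint(W,l)[:2]: print(l,r["confidence"],r["xy"],atz(W,r["xy"],z))
E
python3 hub.py f
```

```text
[ 0.5891 -0.073   0.293 ] 0.020522586769072405
[[-0.9706 -0.2409  0.0024]
 [-0.2409  0.9705 -0.0046]
 [-0.0012 -0.005  -1.    ]]
hub 0.75 [380.1, 182.5] [0.5633 0.0491 0.132 ]
hub 0.58 [363.6, 224.7] [0.6122 0.0483 0.132 ]
stud_top 0.67 [393.2, 191.6] [0.5639 0.0479 0.165 ]
fixture 0.87 [343.9, 161.7] [0.5648 0.0493 0.    ]
```

View pics/f.png

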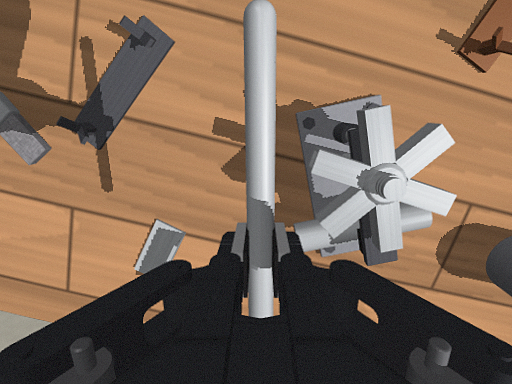

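The wrist view shows the hub clearly, with its centre near (388,184) and the six arms radiating from it. I'll take the socket angles from the arm tips.

Run:
```python
from h import *
import pickle
W=pickle.load(open("f.pkl","rb"))
c=np.array([.5637,.0485])
g=cv2.cvtColor(W["img"],cv2.COLOR_BGR2GRAY).astype(float)
# model fit: brightness on predicted arm tops minus between arms
best=[]
for ph in np.arange(15,40,.5):
  for dx in np.arange(-.006,.0061,.002):
    for dy in np.arange(-.006,.0061,.002):
      v=[]
      for k in range(6):
        a=np.radians(ph+60*k);u=np.array([np.cos(a),np.sin(a)]);n=np.array([-u[1],u[0]])
        for r in np.arange(.035,.073,.006):
          for t,w in((-.009,1),(0,1),(.009,1),(-.016,-1.5),(.016,-1.5)):
            X=c+[dx,dy]+u*r+n*t;p=proj(W,[*X,.144]).round().astype(int);v.append(w*min(g[p[1],p[0]],190))
      best.append((sum(v),ph,dx,dy))
best.sort(reverse=True);print(best[:8])
for p in [(377,108),(445,133),(452,205),(390,250),(325,230),(315,158)]:
  X=atz(W,p,.144)[:2]-c;print(np.hypot(*X),np.degrees(np.arctan2(X[1],X[0])))
```

```text
[(np.float64(9439.5), np.float64(25.5), np.float64(0.0), np.float64(0.0)), (np.float64(9410.5), np.float64(26.5), np.float64(-0.002), np.float64(0.002)), (np.float64(9399.5), np.float64(25.0), np.float64(0.0), np.float64(0.0)), (np.float64(9398.5), np.float64(26.0), np.float64(-0.002), np.float64(0.002)), (np.float64(9393.0), np.float64(28.5), np.float64(-0.002), np.float64(0.0)), (np.float64(9333.0), np.float64(27.0), np.float64(-0.002), np.float64(0.002)), (np.float64(9302.0), np.float64(26.0), np.float64(0.0), np.float64(0.002)), (np.float64(9301.5), np.float64(26.0), np.float64(0.0), np.float64(0.0))]
0.07629742628311939 -154.3089906854828
0.07428275235996883 148.66376539863808
0.07582893089920573 88.32519402004357
0.0727412083679635 25.756426842221998
0.07404920076651345 -35.788791669044265
0.07616581921185883 -97.36983464810923
```

Request:
{"name": "send_rows", "arguments": {
  "motion": [
    {"fingers": -1,"offset": [-0.013,0.06,0],"twist": -10},
    {"fingers": -1,"offset": [-0.025,0.12,0],"twist": -20},
    {"fingers": -1,"offset": [-0.038,0.18,0],"twist": -30},
    {"fingers": -1,"offset": [-0.051,0.24,0],"twist": -40},
    {"fingers": -1,"offset": [-0.063,0.3,0],"twist": -50}
  ]
}}

```text
time_s: 7.82
position: [0.5784, 0.2336, 0.2925]
tool_rot: [[-0.437, -0.9, 0.004], [-0.9, 0.437, -0.005], [0.002, -0.006, -1.0]]
wrist_force: [1.1, 0.5, -2.5]
gripper_width: 0.134
```

Request:
{"name": "send_rows", "arguments": {
  "motion": [
    {"fingers": -1,"offset": [-0.0195,0.0105,0.04],"twist": -10},
    {"fingers": -1,"offset": [-0.0195,0.0105,0.09],"twist": -20},
    {"fingers": -1,"offset": [-0.0195,0.0105,0.13],"twist": -22},
    {"fingers": -1,"offset": [-0.0195,0.0105,0.148],"twist": -22},
    {"fingers": -1,"offset": [-0.0195,0.0105,0.148],"twist": -22}
  ]
}}

```text
time_s: 8.45
position: [0.5781, 0.2545, 0.144]
tool_rot: [[-0.07, -0.998, 0.003], [-0.998, 0.07, -0.005], [0.005, -0.003, -1.0]]
wrist_force: [0.7, -0.8, -1.6]
gripper_width: 0.14
```

```bash
cat > chk.py <<'E'
from h import *
np.set_printoptions(precision=4,suppress=True)
s=bot.read_state();R=s["tool_rot"];p=s["position"]
print(p,np.degrees(np.arctan2(R[1,0],R[0,0])),R[2],"f",s["wrist_force"],"m",s["moment"],"j",s["joints"])
c=np.array([.5632,.0488]);u=np.r_[c,0]-p;u[2]=0
t=R.T@u;print("hub in tool",t,"polar",np.hypot(*u[:2]),np.degrees(np.arctan2(-u[1],-u[0])))
E
python3 chk.py
python3 - <<'E'
from h import *
T=bot.get_image("top");S=bot.get_image("scene")
def crop(P,X,h,f):
    q=proj(P,X).astype(int);a=P["img"][max(q[1]-h,0):q[1]+h,max(q[0]-h,0):q[0]+h];return cv2.resize(a,(400,400),interpolation=cv2.INTER_CUBIC)
X=[.567,.15,.14]
cv2.imwrite("pics/g.png",np.hstack([crop(T,X,50,4),crop(S,X,50,4)]))
E
```

```text
[0.5781 0.2545 0.144 ] -94.00796098094399 [ 0.0049 -0.0033 -1.    ] f [ 0.6502 -0.7524 -1.6101] m [-0.0043 -0.0136 -0.0261] j [ 0.3768  0.072   1.6674 -0.0059  1.4013 -2.6939]
hub in tool [0.2062 0.0005 0.001 ] polar 0.2062089568264851 85.86485788506864
```

View pics/g.png

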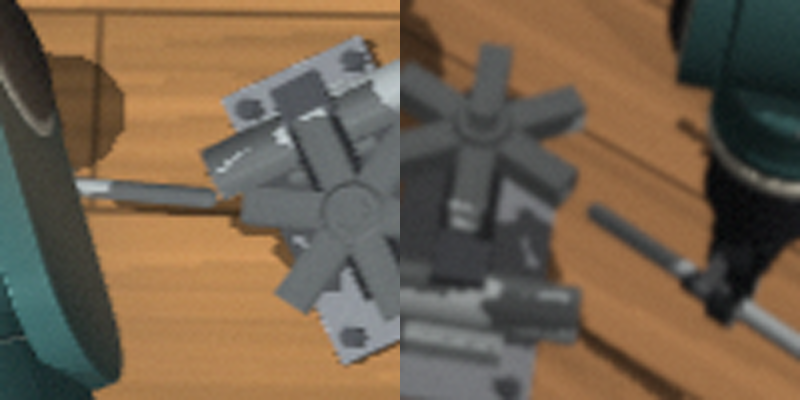

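Request:
{"name": "send_rows", "arguments": {
  "motion": [
    {"fingers": -1,"offset": [0.0,0.003,0],"twist": 0},
    {"fingers": -1,"offset": [0.012,0.003,0],"twist": 0},
    {"fingers": -1,"offset": [0.022,0.003,0],"twist": 0},
    {"fingers": -1,"offset": [0.03,0.003,0],"twist": 0},
    {"fingers": -1,"offset": [0.03,0.003,0],"twist": 0}
  ]
}}

```text
time_s: 9.18
position: [0.5737, 0.2245, 0.1463]
tool_rot: [[-0.07, -0.998, 0.006], [-0.998, 0.07, -0.004], [0.004, -0.006, -1.0]]
wrist_force: [-0.6, -0.5, -3.4]
gripper_width: 0.138
```

```bash
sed -i 's/\.5632,\.0488/.5605,.0475/' chk.py; python3 chk.py
python3 - <<'E'
from h import *
T=bot.get_image("top");S=bot.get_image("scene")
def crop(P,X,h,f):
    q=proj(P,X).astype(int);a=P["img"][max(q[1]-h,0):q[1]+h,max(q[0]-h,0):q[0]+h];return cv2.resize(a,(400,400),interpolation=cv2.INTER_CUBIC)
X=[.567,.13,.14]
cv2.imwrite("pics/g2.png",np.hstack([crop(T,X,40,4),crop(S,X,40,4)]))
E
```

```text
[0.5737 0.2245 0.1463] -94.02176521530168 [ 0.0037 -0.0061 -1.    ] f [-0.6015 -0.5028 -3.4117] m [ 0.0191 -0.0117 -0.0212] j [ 0.334   0.0352  1.7019 -0.0058  1.4003 -2.7364]
hub in tool [0.1774 0.0007 0.0006] polar 0.17744700008378303 85.74265453756368
```

View pics/g2.png

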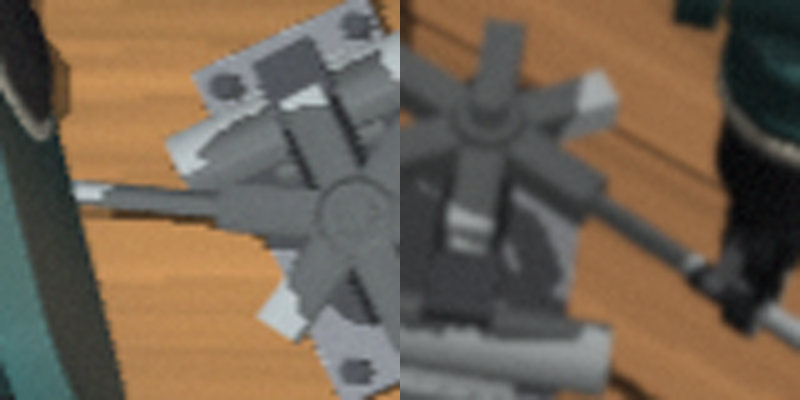

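Request:
{"name": "send_rows", "arguments": {
  "motion": [
    {"fingers": -1,"offset": [0.01,0.0,0.0015],"twist": 0},
    {"fingers": -1,"offset": [0.02,0,0.0015],"twist": 0},
    {"fingers": -1,"offset": [0.03,0,0.0015],"twist": 0},
    {"fingers": -1,"offset": [0.037,0,0.0015],"twist": 0},
    {"fingers": -1,"offset": [0.037,0,0.0015],"twist": 0}
  ]
}}

```text
time_s: 9.9
position: [0.5712, 0.1876, 0.145]
tool_rot: [[-0.07, -0.998, 0.006], [-0.998, 0.07, -0.004], [0.004, -0.006, -1.0]]
wrist_force: [-0.7, -0.5, -3.7]
gripper_width: 0.135
```

```bash
python3 chk.py
```

```text
[0.5712 0.1876 0.145 ] -94.03196806208331 [ 0.0036 -0.0062 -1.    ] f [-0.7363 -0.4757 -3.6537] m [ 0.0356 -0.0266  0.0154] j [ 0.2773  0.0037  1.7361 -0.0056  1.3972 -2.793 ]
hub in tool [0.1405 0.0008 0.0005] polar 0.14048040836433515 85.64187055242418
```

Request:
{"name": "send_rows", "arguments": {
  "motion": [
    {"fingers": -1,"offset": [0.0008,-0.0147,0.0008],"twist": 6},
    {"fingers": -1,"offset": [0.0031,-0.0292,0.0017],"twist": 12},
    {"fingers": -1,"offset": [0.0069,-0.0434,0.0025],"twist": 18},
    {"fingers": -1,"offset": [0.0121,-0.0571,0.0033],"twist": 24},
    {"fingers": -1,"offset": [0.0188,-0.0703,0.0042],"twist": 30}
  ]
}}

```text
time_s: 10.52
position: [0.6394, 0.1646, 0.1408]
tool_rot: [[-0.562, -0.827, 0.003], [-0.827, 0.562, -0.003], [0.001, -0.004, -1.0]]
wrist_force: [-10.5, 4.7, -1.9]
gripper_width: 0.139
```

```bash
python3 chk.py
```

```text
[0.6394 0.1646 0.1408] -124.21847600518429 [ 0.0008 -0.0041 -1.    ] f [-10.4689   4.6553  -1.8842] m [ 0.6844  1.7445 -0.5942] j [ 0.2148  0.1341  1.6059 -0.0036  1.3993 -2.329 ]
hub in tool [ 0.1412 -0.0006  0.0001] polar 0.14121355958546758 56.023745503797414
```

Request:
{"name": "send_rows", "arguments": {
  "motion": [
    {"fingers": -1,"offset": [0.0014,-0.0196,0.0011],"twist": 8},
    {"fingers": -1,"offset": [0.0054,-0.0389,0.0022],"twist": 16},
    {"fingers": -1,"offset": [0.0122,-0.0574,0.0033],"twist": 24},
    {"fingers": -1,"offset": [0.0214,-0.0748,0.0044],"twist": 32},
    {"fingers": -1,"offset": [0.033,-0.0907,0.0056],"twist": 40}
  ]
}}

```text
time_s: 11.15
position: [0.6961, 0.0874, 0.1355]
tool_rot: [[-0.963, -0.268, 0.003], [-0.268, 0.963, -0.001], [-0.002, -0.001, -1.0]]
wrist_force: [-4.1, 9.5, -2.8]
gripper_width: 0.137
```

```bash
cat >> chk.py <<'E'
F=s["wrist_force"];M=s["moment"];d=-u
print("torque",d[0]*F[1]-d[1]*F[0]+M[2],"Ft",(d[0]*F[1]-d[1]*F[0])/np.hypot(*d[:2]),"Fr",(d[:2]@F[:2])/np.hypot(*d[:2]))
E
python3 chk.py
```

```text
[0.6961 0.0874 0.1355] -164.44675936008184 [-0.0024 -0.0013 -1.    ] f [-4.1353  9.4637 -2.8115] m [ 1.5725  0.6362 -0.407 ] j [ 0.0889  0.2239  1.5127 -0.0008  1.4024 -1.7533]
hub in tool [ 0.1413 -0.0021 -0.0003] polar 0.1413537136814896 16.396427927763444
torque 1.0413710643274223 Ft 10.24611724235286 Fr -1.2957501747219284
```

Request:
{"name": "send_rows", "arguments": {
  "motion": [
    {"fingers": -1,"offset": [0.0014,-0.0196,0.0011],"twist": 8},
    {"fingers": -1,"offset": [0.0054,-0.0389,0.0022],"twist": 16},
    {"fingers": -1,"offset": [0.0122,-0.0574,0.0033],"twist": 24},
    {"fingers": -1,"offset": [0.0214,-0.0748,0.0044],"twist": 32},
    {"fingers": -1,"offset": [0.033,-0.0907,0.0056],"twist": 39}
  ]
}}

```text
time_s: 11.78
position: [0.6901, -0.0084, 0.1307]
tool_rot: [[-0.916, 0.402, 0.007], [0.402, 0.916, 0.001], [-0.006, 0.004, -1.0]]
wrist_force: [10.3, 8.1, -3.1]
gripper_width: 0.133
```

```bash
python3 chk.py
```

```text
[ 0.6901 -0.0084  0.1307] 156.3114705237901 [-0.0061  0.0037 -1.    ] f [10.2929  8.1463 -3.062 ] m [ 1.2724 -1.8168 -0.7036] j [-0.0496  0.2007  1.5477  0.0013  1.3862 -1.2072]
hub in tool [ 0.1411 -0.0009 -0.0009] polar 0.14115473736251596 -23.325320473715095
torque 0.927608918916903 Ft 11.555999366697401 Fr 6.226125382875535
```

Request:
{"name": "send_rows", "arguments": {
  "motion": [
    {"fingers": -1,"offset": [0.0003,-0.0123,0.0007],"twist": 5},
    {"fingers": -1,"offset": [0.0016,-0.0245,0.0014],"twist": 10},
    {"fingers": -1,"offset": [0.0043,-0.0365,0.0021],"twist": 15},
    {"fingers": -1,"offset": [0.008,-0.0483,0.0028],"twist": 20},
    {"fingers": -1,"offset": [0.0127,-0.0596,0.0035],"twist": 25}
  ]
}}

```text
time_s: 12.4
position: [0.6554, -0.0572, 0.1275]
tool_rot: [[-0.658, 0.753, 0.01], [0.753, 0.658, 0.002], [-0.005, 0.009, -1.0]]
wrist_force: [7.6, 7.4, -1.8]
gripper_width: 0.133
```

```bash
python3 chk.py
```

```text
[ 0.6554 -0.0572  0.1275] 131.16026688224315 [-0.0049  0.0089 -0.9999] f [ 7.6496  7.3683 -1.8348] m [ 1.0469 -1.1688 -0.3354] j [-0.1272  0.1339  1.6285  0.0035  1.3696 -0.8463]
hub in tool [ 0.1413 -0.0025 -0.0007] polar 0.14132142722555602 -47.81525039746992
torque 1.1649213784506496 Ft 10.616245157312315 Fr -0.32292741557153476
```

Request:
{"name": "send_rows", "arguments": {
  "motion": [
    {"fingers": -1,"offset": [0.0005,-0.0123,0.0007],"twist": 5},
    {"fingers": -1,"offset": [0.0021,-0.0245,0.0014],"twist": 10},
    {"fingers": -1,"offset": [0.0048,-0.0365,0.0021],"twist": 15},
    {"fingers": -1,"offset": [0.0085,-0.0483,0.0028],"twist": 20},
    {"fingers": -1,"offset": [0.0132,-0.0596,0.0035],"twist": 24}
  ]
}}

```text
time_s: 13.02
position: [0.6032, -0.0869, 0.1244]
tool_rot: [[-0.292, 0.956, 0.015], [0.956, 0.292, 0.001], [-0.003, 0.014, -1.0]]
wrist_force: [14.3, -3.6, -3.4]
gripper_width: 0.134
```

```bash
python3 chk.py
```

```text
[ 0.6032 -0.0869  0.1244] 106.98498505233708 [-0.0032  0.0144 -0.9999] f [14.2502 -3.6311 -3.4057] m [-0.4479 -2.368  -0.5967] j [-0.1867  0.0305  1.7438  0.004   1.3531 -0.484 ]
hub in tool [ 0.141  -0.0016 -0.0005] polar 0.14105917449051442 -72.3634968977076
torque 1.1637681491335221 Ft 12.480223636391786 Fr 7.777917707427941
```

Request:
{"name": "send_rows", "arguments": {
  "motion": [
    {"fingers": -1,"offset": [-0.001,-0.0098,0.0006],"twist": 4},
    {"fingers": -1,"offset": [0.0,-0.0196,0.0011],"twist": 8}
  ]
}}

```text
time_s: 13.28
position: [0.5854, -0.0918, 0.1235]
tool_rot: [[-0.154, 0.988, 0.018], [0.988, 0.154, 0.003], [-0.0, 0.018, -1.0]]
wrist_force: [10.2, 7.4, -4.9]
gripper_width: 0.136
```

```bash
python3 chk.py
```

```text
[ 0.5854 -0.0918  0.1235] 98.85702925644594 [-0.      0.0181 -0.9998] f [10.2128  7.4206 -4.9126] m [ 1.2297 -1.6946 -0.3127] j [-0.2014 -0.0072  1.7833  0.0064  1.3485 -0.3574]
hub in tool [ 0.1415 -0.0032 -0.0001] polar 0.1414875727031395 -79.86565003495538
torque 1.2944247605417227 Ft 11.359122368896232 Fr -5.507843663053446
```

Request:
{"name": "send_rows", "arguments": {
  "motion": [
    {"fingers": -1,"offset": [0.0003,-0.0098,0.0006],"twist": 4},
    {"fingers": -1,"offset": [0.0013,-0.0196,0.0011],"twist": 8}
  ]
}}

```text
time_s: 13.52
position: [0.5668, -0.0936, 0.1226]
tool_rot: [[-0.013, 1.0, 0.021], [1.0, 0.013, 0.002], [0.002, 0.021, -1.0]]
wrist_force: [10.6, -2.0, -6.4]
gripper_width: 0.136
```

```bash
python3 chk.py
```

```text
[ 0.5668 -0.0936  0.1226] 90.7290199958879 [ 0.0018  0.0214 -0.9998] f [10.6299 -2.0363 -6.3995] m [-0.3823 -1.8117 -0.205 ] j [-0.2111 -0.0483  1.8251  0.0066  1.3444 -0.2252]
hub in tool [ 0.1412 -0.0045  0.0002] polar 0.1412398420592295 -87.44249101501464
torque 1.2820044233999761 Ft 10.528497165595194 Fr 2.508565276422314
```

Request:
{"name": "send_rows", "arguments": {
  "motion": [
    {"fingers": -1,"offset": [0.0003,-0.0105,0.0015],"twist": 3},
    {"fingers": -1,"offset": [0.0015,-0.021,0.0028],"twist": 7}
  ]
}}

```text
time_s: 13.78
position: [0.5471, -0.093, 0.1202]
tool_rot: [[0.112, 0.993, 0.026], [0.994, -0.112, 0.0], [0.003, 0.026, -1.0]]
wrist_force: [12.8, -7.2, -4.1]
gripper_width: 0.133
```

```bash
python3 chk.py
```

```text
[ 0.5471 -0.093   0.1202] 83.58190608780752 [ 0.003   0.0256 -0.9997] f [12.8197 -7.1558 -4.095 ] m [-1.2601 -2.0116 -0.5622] j [-0.2171 -0.093   1.8714  0.0059  1.338  -0.1063]
hub in tool [ 0.1411 -0.0024  0.0004] polar 0.14114750791944308 -95.4632884718128
torque 1.335244769720163 Ft 13.442756291804546 Fr 5.902778293804962
```

Request:
{"name": "send_rows", "arguments": {
  "motion": [
    {"fingers": -1,"offset": [0,0.002,0],"twist": -1},
    {"fingers": -1,"offset": [0,0.003,0],"twist": -1}
  ]
}}

```text
time_s: 14.02
position: [0.5503, -0.0933, 0.1205]
tool_rot: [[0.094, 0.995, 0.026], [0.996, -0.094, -0.0], [0.002, 0.026, -1.0]]
wrist_force: [1.3, -1.1, -3.5]
gripper_width: 0.132
```

```bash
python3 chk.py
```

```text
[ 0.5503 -0.0933  0.1205] 84.58910163921749 [ 0.0024  0.0262 -0.9997] f [ 1.3258 -1.0542 -3.49  ] m [-0.2149 -0.1367 -0.0534] j [-0.2163 -0.0863  1.8646  0.0057  1.3375 -0.1231]
hub in tool [ 0.1411 -0.0031  0.0003] polar 0.14117704357809055 -94.15463995395149
torque 0.1440762323822342 Ft 1.3987415000153844 Fr 0.9554138576612008
```

Request:
{"name": "send_rows", "arguments": {
  "motion": [
    {"fingers": -1,"offset": [-0.012,0.0,0],"twist": 0},
    {"fingers": -1,"offset": [-0.03,0.0,0],"twist": 0},
    {"fingers": -1,"offset": [-0.05,0.0,0],"twist": 0},
    {"fingers": -1,"offset": [-0.075,0.0,0],"twist": 0},
    {"fingers": -1,"offset": [-0.075,0.0,0],"twist": 0}
  ]
}}

```text
time_s: 14.65
position: [0.5427, -0.1704, 0.1202]
tool_rot: [[0.097, 0.995, 0.026], [0.995, -0.097, -0.0], [0.002, 0.026, -1.0]]
wrist_force: [-0.2, 1.4, -2.0]
gripper_width: 0.132
```

```bash
python3 chk.py
python3 - <<'E'
from h import *
T=bot.get_image("top");S=bot.get_image("scene")
def crop(P,X,h):
    q=proj(P,X).astype(int);a=P["img"][max(q[1]-h,0):q[1]+h,max(q[0]-h,0):q[0]+h];return cv2.resize(a,(400,400),interpolation=cv2.INTER_CUBIC)
X=[.58,.04,.11]
cv2.imwrite("pics/i.png",np.hstack([crop(T,X,60),crop(S,X,60)]))
E
```

```text
[ 0.5427 -0.1704  0.1202] 84.44915169266474 [ 0.002   0.0258 -0.9997] f [-0.2488  1.3959 -1.993 ] m [ 0.0641 -0.0301 -0.0023] j [-0.353  -0.0614  1.8417  0.0087  1.337  -0.2581]
hub in tool [ 0.2186 -0.0034  0.0004] polar 0.21860305451310744 -94.67197342081984
torque -0.08135266862699546 Ft -0.3616443980186867 Fr -1.3710164152569668
```

View pics/i.png

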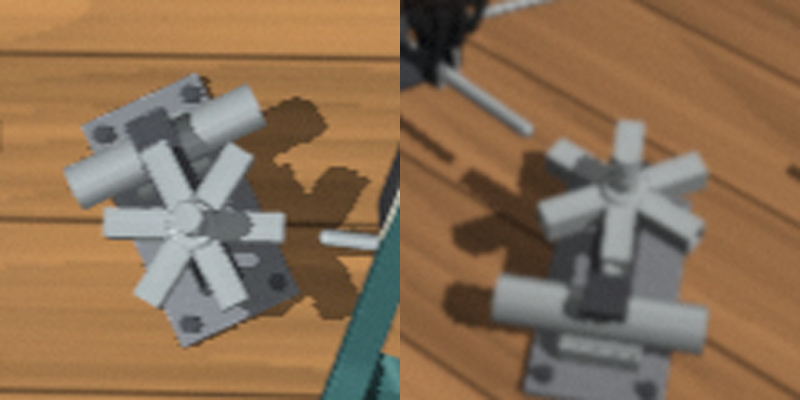

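Hub, strap and tube are as they should be: the foot is down on the tube and the bar is clear of the hub. Next I bring the bar back to its rest.

Request:
{"name": "send_rows", "arguments": {
  "motion": [
    {"fingers": -1,"offset": [-0.025,0.002,-0.03],"twist": -10},
    {"fingers": -1,"offset": [-0.05,0.003,-0.06],"twist": -20},
    {"fingers": -1,"offset": [-0.075,0.005,-0.06],"twist": -30},
    {"fingers": -1,"offset": [-0.1,0.006,-0.06],"twist": -40},
    {"fingers": -1,"offset": [-0.118,0.007,-0.06],"twist": -50}
  ]
}}

```text
time_s: 15.38
position: [0.5369, -0.2876, 0.1801]
tool_rot: [[-0.705, 0.709, 0.026], [0.709, 0.705, 0.0], [-0.018, 0.018, -1.0]]
wrist_force: [0.1, 1.3, -1.7]
gripper_width: 0.134
```

Request:
{"name": "send_rows", "arguments": {
  "motion": [
    {"fingers": -1,"offset": [0,0,0],"twist": -10},
    {"fingers": -1,"offset": [0,0,0],"twist": -18.8},
    {"fingers": -1,"offset": [0,0,0],"twist": -18.8},
    {"fingers": -1,"offset": [0,0,0],"twist": -18.8}
  ]
}}

```text
time_s: 15.88
position: [0.537, -0.2874, 0.1801]
tool_rot: [[-0.894, 0.447, 0.026], [0.447, 0.895, 0.0], [-0.023, 0.012, -1.0]]
wrist_force: [0.1, 0.1, -1.9]
gripper_width: 0.14
```

Run:
```python
from h import *
np.set_printoptions(precision=4,suppress=True)
s=bot.read_state();R=s["tool_rot"];print(s["position"],R,np.degrees(np.arctan2(R[1,0],R[0,0])))
W=bot.get_image("wrist");cv2.imwrite("pics/j.png",W["img"])
for r in bot.pinpoint(W,"rest")[:2]: print(r["confidence"],r["xy"],R.T@(atz(W,r["xy"],0)-s["position"]),atz(W,r["xy"],0))
for r in bot.regions_of(W,"rest")[:1]: print(r["extent"])
for x in(.11,.112,.115): print(proj(W,s["position"]+R@[x,0,.012]))
w=s["position"].copy()
for q in(-.095,.095): print("rest end",proj(W,np.array([.5358,-.2855,.008])+q*np.array([np.cos(np.radians(153.6)),np.sin(np.radians(153.6)),0])))
```

```text
[ 0.537  -0.2874  0.1801] [[-0.8943  0.4467  0.0258]
 [ 0.4468  0.8946  0.0001]
 [-0.023   0.0116 -0.9997]] 153.4529961190168
0.81 [258.4, 170.7] [ 0.0049 -0.0006  0.18  ] [ 0.537  -0.2857  0.    ]
[233.0, 77.9, 283.1, 224.7]
[257.8284   7.0688]
[257.8205   1.7815]
[257.8087  -6.2151]
rest end [258.5112 250.9788]
rest end [257.7835  75.9948]
```

View pics/j.png

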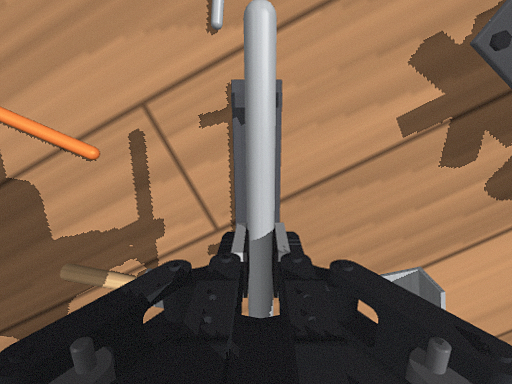

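Request:
{"name": "send_rows", "arguments": {
  "motion": [
    {"fingers": -1,"offset": [0.001,-0.001,0.04],"twist": 0},
    {"fingers": -1,"offset": [0.002,-0.002,0.08],"twist": 0},
    {"fingers": -1,"offset": [0.003,-0.003,0.105],"twist": 0},
    {"fingers": -1,"offset": [0.003,-0.003,0.12],"twist": 0},
    {"fingers": -1,"offset": [0.003,-0.003,0.122],"twist": 0}
  ]
}}

```text
time_s: 16.65
position: [0.536, -0.2888, 0.0576]
tool_rot: [[-0.895, 0.446, 0.025], [0.446, 0.895, 0.0], [-0.022, 0.012, -1.0]]
wrist_force: [-0.4, -0.1, -1.9]
gripper_width: 0.137
```

```bash
python3 chk.py
```

```text
[ 0.536  -0.2888  0.0576] 153.52265505515317 [-0.0222  0.0116 -0.9997] f [-0.4461 -0.0584 -1.9095] m [ 0.0292 -0.0161 -0.026 ] j [-0.5419  0.0835  1.8039  0.0142  1.2329 -1.6553]
hub in tool [0.128  0.3119 0.0008] polar 0.337140914097339 -94.1648969801261
torque -0.17461879031208025 Ft -0.44071434545495985 Fr 0.09065468059985494
```

Not touching yet. Lower 2 mm more and open gently.

Request:
{"name": "send_rows", "arguments": {
  "motion": [
    {"fingers": -1,"offset": [0,0,0.001],"twist": 0},
    {"fingers": -1,"offset": [0,0,0.002],"twist": 0},
    {"fingers": -0.5,"offset": [0,0,0.002],"twist": 0},
    {"fingers": 0,"offset": [0,0,0.002],"twist": 0},
    {"fingers": 0.6,"offset": [0,0,0.002],"twist": 0}
  ]
}}

```text
time_s: 17.27
position: [0.5361, -0.2888, 0.0558]
tool_rot: [[-0.895, 0.446, 0.025], [0.446, 0.895, 0.0], [-0.023, 0.012, -1.0]]
wrist_force: [0.3, 0.1, 0.0]
gripper_width: 0.669
```

Request:
{"name": "send_rows", "arguments": {
  "motion": [
    {"fingers": 0.8,"offset": [0,0,0],"twist": 0},
    {"fingers": 0.8,"offset": [0,0,0],"twist": 0},
    {"fingers": 0.8,"offset": [0,0,0],"twist": 0}
  ]
}}

```text
time_s: 17.65
position: [0.5362, -0.2888, 0.0558]
tool_rot: [[-0.895, 0.446, 0.025], [0.446, 0.895, 0.0], [-0.023, 0.012, -1.0]]
wrist_force: [-0.8, 0.1, -0.4]
gripper_width: 0.906
```

Request:
{"name": "send_rows", "arguments": {
  "motion": [
    {"fingers": 0.8,"offset": [0,0,-0.03],"twist": 0},
    {"fingers": 0.8,"offset": [0,0,-0.08],"twist": 0},
    {"fingers": 0.8,"offset": [0,0,-0.13],"twist": 0},
    {"fingers": 0.8,"offset": [0,0,-0.13],"twist": 0},
    {"fingers": 0.8,"offset": [0,0,-0.13],"twist": 0}
  ]
}}

```text
time_s: 18.27
position: [0.5327, -0.2888, 0.1853]
tool_rot: [[-0.895, 0.446, 0.025], [0.446, 0.895, 0.001], [-0.022, 0.012, -1.0]]
wrist_force: [0.8, 1.1, -0.3]
gripper_width: 0.902
```

Run:
```python
from h import *
np.set_printoptions(precision=4,suppress=True)
s=bot.read_state();print(s["position"],s["gripper_width"],s["wrist_force"])
W=bot.get_image("wrist");T=bot.get_image("top")
for r in bot.regions_of(W,"bar")[:1]:
    ys,xs=np.nonzero(r["mask"]);Q=np.array([atz(W,(x,y),.046)[:2] for x,y in zip(xs,ys)]);c=Q.mean(0)
    w,V=np.linalg.eigh(np.cov((Q-c).T));d=V[:,1];q=(Q-c)@d
    print("bar",r["confidence"],c+d*(q.max()+q.min())/2,np.degrees(np.arctan2(d[1],d[0])),np.ptp(q))
for r in bot.pinpoint(T,"tube")[:1]: print("tube",r)
a=T["img"][130:250,190:390]
cv2.imwrite("pics/k.png",np.hstack([cv2.resize(W["img"],(440,330)),cv2.resize(a,(360,216),interpolation=cv2.INTER_CUBIC).repeat(1,0) if 0 else cv2.resize(T["img"][120:250,190:390],(360,330))]))
```

```text
[ 0.5327 -0.2888  0.1853] 0.9018244797967394 [ 0.758   1.0824 -0.2665]
bar 0.83 [ 0.4089 -0.4373] -141.517598969411 0.0996518426383525
```

View pics/k.png

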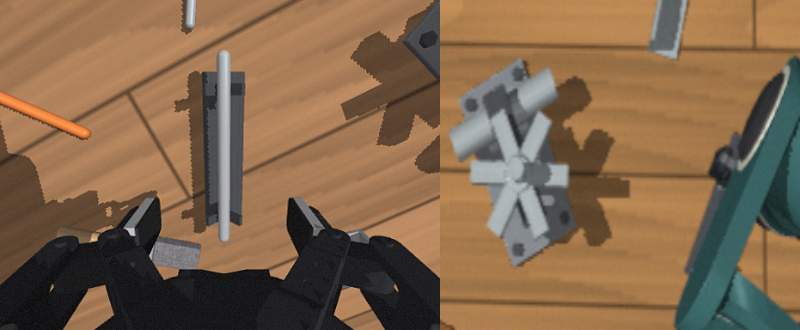

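```bash
python3 -c "
from bench import bot
print(bot.job_done())"
```

```text
the job is handed in; nothing more can be done
None
```

I clamped the tube, laid the bar back in its rest, and handed the job in at about 18 s of the 72 s allowed.

- **What I did:** I took the bar from the dark rest and pushed it into the socket on the hub's +y side, about 47 mm deep. One clockwise stroke of about 182° was enough, so I never moved the bar to another socket. I unloaded the bar before pulling it out.
- **Clamping force:** I estimate about 45–55 N; it was not measured directly.
    - **Torque:** hub torque rose from about 1.0 N m to 1.3 N m. Single readings scattered by about 0.1 N m.
    - **Travel:** about 25 mm of hub travel against the stated 15–19 mm gap gives 41–61 N, within the wanted 30–90 N.
- **Loads:** the push on the bar was about 10–13 N at the readings I took, and the highest wrist force I read was about 15 N.
- **Last pictures:** the foot is down on the tube and the tube is in its block. The bar lies centred in the rest's notches. The gripper is open and clear, and I saw no bystander disturbed.
- **Checks that failed or disagreed:**
    - **Final picture:** the networks reported the orange rod instead of the bar, and did not find the tube. I judged the end state by eye.
    - **Hub position:** my early estimates were about 3 mm off. I corrected this from the top view before pushing the bar in.

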